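Roll a rock core up the loading ramp to the stop

ROBOT

A 6-joint arm with a two-finger parallel gripper is mounted at the origin on the work surface. World frame = base frame: x ahead of the robot, y to its left, z up, the work surface at z = 0. Lengths are in m, angles in rad, forces in N, time in s.
With the tool pointing down it reaches from about 0.425 to 0.95 m from the base axis. Payload 3.5 kg.
Tool frame: the origin (TCP) lies between the finger pads; the fingertips stand 17 mm ahead of it and the grasp point (between the pads) lies 2 mm behind it; z points along the fingers, y is the direction in which the jaws open and shut (so a half turn about z gives the same grasp; the last joint's range is limited). The gripper opens to 85 mm and grips with 20 to 120 N. Pads are 22 mm wide; open, the fingers measure 114 mm over their backs; the gripper's body (76 mm by 85 mm) begins 54 mm behind the grasp point. The pads swing forward as they close: fully open they stand 13 mm farther back than shut.
Start: joints at [0.961, 0.286, 1.577, -0, 1.279, -0.15], TCP at [0.3, 0.605, 0.248] pointing down, gripper open.
Joint ranges: [-2.77, 2.77], [-0.9, 2.22], [0.21, 2.48], [-1.53, 4.67], [0.24, 2.81], [-2.84, 2.84]. Speed limits (rad/s): [2.79, 2.79, 3.14, 3.14, 3.14, 3.14].

INTERFACE

Orientations are given as a unit quaternion [x, y, z, w].
In Python, from plant import ctrl gives the robot as it stands.
- The arm moves only by the tool carry_out, never from a script. Its argument "commands" is a list of rows, each an object with "delta_pos": the shift along the tool's x, y, z in m, a list of three; "delta_rot": the turn, a rotation vector about the tool's x, y, z in rad, a list of three; "claw": the opening in per cent of the stroke, from 0 (shut) to 100 (fully open). A call has 1 to 8 rows; each row is the pose to reach, as a shift and turn from the pose measured when the call began, along the tool's axes at that moment; what a row does not reach only later rows make up. A row lasts 1/12 s, in which the tool goes at most 41.7 mm and 7.16 degrees, less where a joint would pass 70% of its speed; a pose out of reach is approached as far as the arm can. A call with a gripper value outside its range is refused whole. The fingers move at their own pace and stop on an object; "force" is the grip in N (left out, the last holds). Time passes only in rows, so rows that repeat a pose let the fingers close. It gives the time, the measured TCP pose, the force and the opening at its end, in the units of the state.
- ctrl.get_state(): the state, without advancing time (a new reading comes with each control period).
- ctrl.read_camera(name): name is "side" or "top" or "wrist"; returns (picture, depth): 420x560x3 uint8, red, green, blue; 420x560 float32, m along the optical axis (not along the pixel's ray), 0 where there is no reading.
- ctrl.camera_info(name): a dict with "fx", "fy", "cx", "cy" (pixels), "rvec" (rotation vector, rad) and "tvec" (3), from world to camera coordinates, as OpenCV has them; the wrist camera has in their place "mount" (4x4, takes a point from camera to tool coordinates, whose origin is the TCP and whose axes are the flange's). Camera axes: x right, y down, z forward; pixel columns grow to the right and rows downward; lengths in m; the calibration is good to about 2 mm. A picture is of the moment at which its call begins: read the wrist's pose just before it. camera_info takes no time and is no camera call.
- ctrl.sign_off(): hands the job in, once; it reports no verdict.
The state is a dict: "time": time; "qpos": joint angles; "dq": joint speeds; "joint_efforts": joint torques, N m; "eef_pos": TCP position; "tcp_rot": TCP orientation; "contact_force": force on the tool from outside, world axes, zero at the start; "wrist_torque": the same for the moment, N m; "opening": opening from 0.0 (shut) to 1.0 (fully open).
Only numpy, scipy, OpenCV 4.12 (cv2) and the standard library are available. Lean on these libraries where they do the work, as an engineer would, in place of code of your own. Each camera call takes 0.05 s, during which the arm holds its last target.

TASK

The grey rock core lying at the foot of the aluminium ramp is wanted in the seat at the top, lying squarely against the black stop, ready for the microscope to be swung over it. It is a cracked core that has been glued, so do not take hold of it or lift it: keep the fingers on its downhill side and push it steadily up the ramp at a slow hand's pace, staying with it until it is over the crest so that it never runs back down. Leave it resting there, with everything else on the bench undisturbed.

Things in the scene. Friction and masses are not known exactly. Their poses are not given: they have to be found in the camera images.
- core: Grey rock core: cylinder 48 mm across, 110 mm long, 0.35 to 0.65 kg, with a red line and a thin white glue ring. Its ground surface is smooth (friction about 0.4). It lies on its side and rolls freely. Origin: its centre (24 mm up at the start); x: the cylinder's axis; y and z turn as it rolls. It starts on the bench, 40 to 75 mm before the ramp's foot, within 12 mm of the ramp's centre line, up to 0.25 rad askew.
- core_q1 (a point): Point on the core's axis, 37 mm from its centre towards its +x end.
- core_q2 (a point): Point on the core's axis, 37 mm from its centre towards its -x end.
- stand: Fixed core stand of bare aluminium sheet: ramp, seat and stop in a row. Origin on the bench (z = 0) on its centre line; x points level, uphill from the ramp's foot to the stop, y across, z up. In this frame the foot is at x = -130 mm, z = 0; the crest at x = 10, z = 22; the stop face at x = 60. The track is 160 mm wide between side curbs.
- ramp_foot (a point): Middle of the ramp's lower edge, on the bench; x points up along the slope, y across, z normal to the slope. The slope is straight, 9 degrees, level with the bench at the foot and ending at the crest; its side curbs stand 8 mm above it and flare outwards over the lowest 30 mm. Left alone on the slope, the core rolls back down.
- crest (a point): Middle of the crest, the top of the ramp (stand frame x = 10 mm, z = 22 mm); axes as the stand's. Beyond it the grey-painted seat falls at 8 degrees to z = 15 mm at the stop; its side curbs reach z = 30 mm. Once past the crest the core rolls into the seat by itself and stays.
- stop_face (a point): Middle of the black rubber face of the stop (stand frame x = 60 mm, z = 40 mm); axes as the stand's. The stop reaches z = 57 mm. A core at rest against it has its centre at about x = 36 mm, z = 43 mm in the stand's frame.
- core_dark: Bystander: dark rock core piece standing on end, 48 mm diameter, 75 mm high; origin at the centre of its underside. Leave alone.
- core_red: Bystander: reddish rock core piece standing on end, 48 mm diameter, 60 mm high; origin at the centre of its underside. Leave alone.
- dish: Bystander: glass dish, 90 mm across, 15 mm high; origin at the centre of its underside. Leave alone.
- jar: Bystander: small white jar with a blue cap, 42 mm diameter, 55 mm high; origin at the centre of its underside. Leave alone.
- washbottle: Bystander: white bottle with a red cap, 68 mm diameter, 170 mm high; origin at the centre of its underside. Leave alone.
- brush: Bystander: small brush lying on the bench, 170 mm long; origin under its middle. Leave alone.
- marker: Bystander: blue marker pen with a black cap lying on the bench, 115 mm long, 13 mm thick; origin under its middle. Leave alone.
Mind the look-alikes: they are no part of the job. What is shaped like the core but orange or pink is not meant.

How it is judged:
By the outcome, as a careful person would: the job done as asked, in the order asked, and still so for the second after the job is handed in, with the robot touching nothing.
It also fails if it takes over 45 s, if anything falls off the work surface, if the arm or the gripper's body presses on something with over 40 N, if the wrist force passes 120 N, or if a joint passes its speed limit or range.

## Working session

There is one attempt and no reset: what is moved stays moved. The work goes in short steps, Python scripts to look and compute and a tool call to move; the robot and the scene stay as the last step left them, time stands still between calls to the robot, and variables do not carry over. Pictures are saved under pics/ and viewed, and the job is handed in when it is done.

Besides the shell and the picture viewer there is one more tool, called after "Call:" as name(argument=value, ...), one argument or row to a line, values as JSON. carry_out: Moves the arm, as the interface text tells. Its arguments: {"type":"object","properties":{"commands":{"type":"array"},"force":{"type":"number"}},"required":["commands"]}

```bash
mkdir -p pics; ls; python3 - <<'E'
from plant import ctrl
import cv2
s=ctrl.get_state(); print(s)
for n in ["side","top","wrist"]:
    p,d=ctrl.read_camera(n); cv2.imwrite(f"pics/{n}0.png",p[:,:,::-1]); import numpy as np; np.save(f"pics/{n}0.npy",d); print(n,ctrl.camera_info(n))
E
```

```text
pics
{'time': 0.0, 'qpos': array([ 9.60993125e-01,  2.87177600e-01,  1.57816314e+00,  7.09632655e-06,
        1.27860054e+00, -1.50015238e-01]), 'dq': array([ 3.72909276e-04, -8.87153660e-05, -8.52415490e-04, -6.31958534e-04,
       -2.01907805e-03, -1.44929626e-04]), 'joint_efforts': array([ 1.34750095e-03, -4.05986094e+01, -2.92624068e+01, -1.14464724e-04,
        5.93684745e-03,  9.98336560e-06]), 'eef_pos': array([0.2991638 , 0.60440126, 0.24694668]), 'tcp_rot': array([ 2.27875138e-01,  9.73689654e-01, -1.08932316e-03, -4.38632208e-04]), 'contact_force': array([-0.35419447, -0.15721509, -0.28013247]), 'wrist_torque': array([-4.71494588e-02,  2.69275721e-02,  5.59860187e-05]), 'opening': 1.0017336071760918}
side {'fx': 439.57946722569704, 'fy': 439.57946722569704, 'cx': 272.01228714166774, 'cy': 206.89954278707208, 'rvec': array([ 2.1666926 , -0.12386362,  0.03644987]), 'tvec': array([-0.54122549,  0.11999322,  1.25624389])}
top {'fx': 503.9593165522047, 'fy': 503.9593165522047, 'cx': 278.3247192105859, 'cy': 209.07466536341718, 'rvec': array([ 2.18604342, -2.17587331,  0.09051373]), 'tvec': array([0.04487165, 0.55689775, 1.28683829])}
wrist {'fx': 329.31449226113267, 'fy': 329.31449226113267, 'cx': 281.45155276483416, 'cy': 210.8106760510636, 'mount': array([[-7.42342770e-04, -9.49561985e-01, -3.13578514e-01,
         8.04806060e-02],
       [ 9.99999576e-01, -5.33892104e-04, -7.50621606e-04,
         1.39273109e-04],
       [ 5.45344649e-04, -3.13578939e-01,  9.49561979e-01,
        -1.24690916e-01],
       [ 0.00000000e+00,  0.00000000e+00,  0.00000000e+00,
         1.00000000e+00]])}
```

View pics/side0.png

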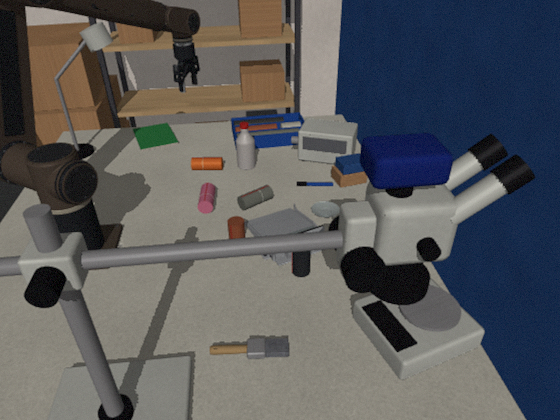

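View pics/top0.png

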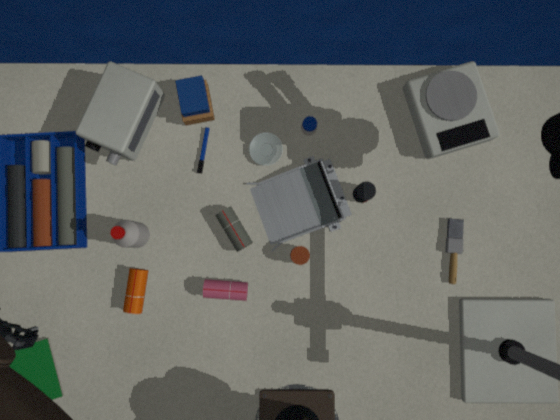

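View pics/wrist0.png

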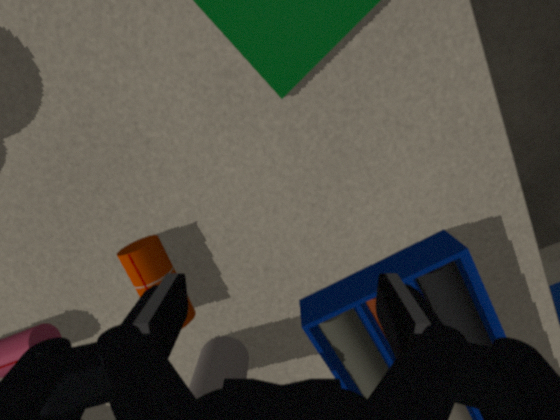

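```bash
cat > h.py <<'E'
import numpy as np,cv2
from plant import ctrl
def w2c(n):
    i=ctrl.camera_info(n)
    if n!="wrist":
        return i,cv2.Rodrigues(i["rvec"])[0],i["tvec"]
    from scipy.spatial.transform import Rotation as R
    s=ctrl.get_state(); T=np.eye(4);T[:3,:3]=R.from_quat(s["tcp_rot"]).as_matrix();T[:3,3]=s["eef_pos"]
    M=np.linalg.inv(T@i["mount"]); return i,M[:3,:3],M[:3,3]
def pts(n,d):
    i,R,t=w2c(n); v,u=np.mgrid[:420,:560]
    c=np.stack([(u-i["cx"])/i["fx"]*d,(v-i["cy"])/i["fy"]*d,d],-1)
    return (c-t)@R
def ray(n,uv,z):
    i,R,t=w2c(n); uv=np.atleast_2d(uv); r=np.c_[(uv[:,0]-i["cx"])/i["fx"],(uv[:,1]-i["cy"])/i["fy"],np.ones(len(uv))]@R
    c=-t@R; return c+r*((z-c[2])/r[:,2])[:,None]
E
python3 - <<'E'
from h import *
im=cv2.imread("pics/top0.png"); c=im[140:280,180:390]
cv2.imwrite("pics/topc.png",cv2.resize(cv2.convertScaleAbs(c,alpha=1.5),None,fx=3.8,fy=3.8,interpolation=2))
P=pts("top",np.load("pics/top0.npy"))
for u,v in [(234,228),(225,215),(242,243),(218,232),(250,190),(275,215),(300,200),(310,200),(325,190),(335,195),(365,190),(310,125),(300,255),(265,150),(203,150),(225,290),(130,233),(455,250)]: print(u,v,P[v,u].round(4))
S=pts("side",np.load("pics/side0.npy"))
for u,v in [(40,260),(150,255),(250,245),(330,240),(400,165),(375,270),(400,285),(360,240)]: print("side",u,v,S[v,u].round(3))
E
```

```text
234 228 [0.5059 0.1599 0.0472]
225 215 [0.5388 0.183  0.0489]
242 243 [0.4679 0.139  0.0494]
218 232 [ 0.4973  0.2063 -0.0032]
250 190 [ 0.6093  0.1229 -0.0034]
275 215 [0.5425 0.0561 0.0038]
300 200 [ 0.5809 -0.009   0.0194]
310 200 [ 0.581  -0.035   0.0198]
325 190 [ 0.6081 -0.0747  0.0145]
335 195 [ 0.5905 -0.0961  0.0562]
365 190 [ 0.6014 -0.1692  0.0746]
310 125 [ 0.7704 -0.0327  0.0579]
300 255 [ 0.4385 -0.0073  0.0595]
265 150 [ 7.165e-01  8.370e-02 -1.000e-04]
203 150 [0.7137 0.2476 0.0096]
225 290 [0.3496 0.181  0.0447]
130 233 [0.4893 0.3992 0.1309]
455 250 [ 0.4528 -0.4113  0.0171]
side 40 260 [ 0.197 -0.568  0.43 ]
side 150 255 [ 0.329 -0.549  0.408]
side 250 245 [ 0.465 -0.548  0.41 ]
side 330 240 [ 0.578 -0.55   0.409]
side 400 165 [ 0.65  -0.576  0.537]
side 375 270 [ 0.631 -0.594  0.386]
side 400 285 [ 0.683 -0.57   0.329]
side 360 240 [ 0.616 -0.564  0.416]
```

View pics/topc.png

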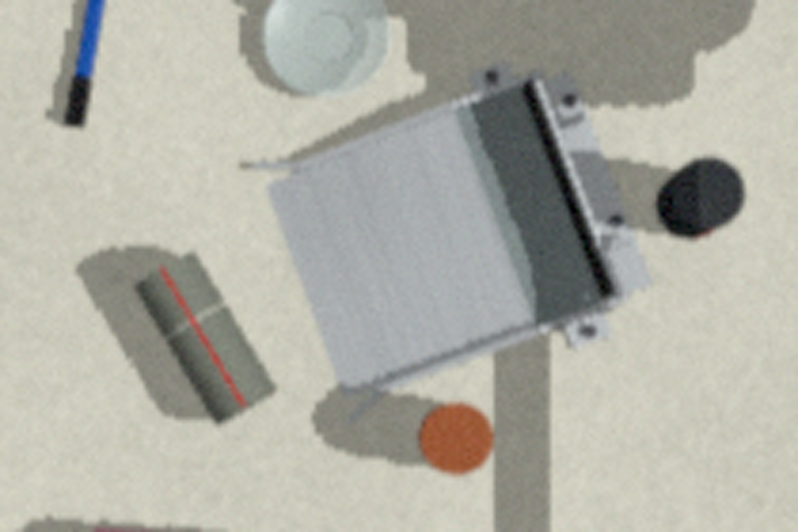

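```bash
python3 - <<'E'
from h import *
# stand from image corners
f=ray("top",[(180+270/3.8,140+185/3.8),(180+343/3.8,140+388/3.8)],0.0)
st=ray("top",[(180+529/3.8,140+85/3.8),(180+604/3.8,140+297/3.8)],0.057)
print(f.round(4),st.round(4))
for a in (f,st):
    e=a[0]-a[1]; print("edge len",np.hypot(*e[:2]),"uphill yaw",np.degrees(np.arctan2(e[1],e[0]))-90, a.mean(0).round(4))
m=st.mean(0)-f.mean(0); print("mid-mid",np.hypot(*m[:2]),np.degrees(np.arctan2(m[1],m[0])))
# core: depth points
P=pts("top",np.load("pics/top0.npy")); im=cv2.imread("pics/top0.png")
roi=np.zeros((420,560),bool); roi[200:255,208:258]=1
k=roi&(P[...,2]>0.012); n,l,s,c=cv2.connectedComponentsWithStats(k.astype(np.uint8)); print(s,c)
j=1+np.argmax(s[1:,4]); k=l==j
r=cv2.minAreaRect(np.argwhere(k)[:,::-1].astype(np.float32)); print(r)
b=cv2.boxPoints(r); print(ray("top",b,0.024).round(4), ray("top",[r[0]],0.024))
# top ridge
q=P[k]; print(q[:,2].max()); 
from numpy.linalg import svd
t=q[q[:,2]>0.03]; u,s_,vt=svd(t[:,:2]-t[:,:2].mean(0),full_matrices=False); print(t.mean(0),np.degrees(np.arctan2(vt[0,1],vt[0,0])),s_)
E
```

```text
[[0.6124 0.12   0.    ]
 [0.4713 0.0682 0.    ]] [[ 0.6738 -0.0561  0.057 ]
 [ 0.5316 -0.1057  0.057 ]]
edge len 0.15031109734713663 uphill yaw -69.8566811438787 [0.5419 0.0941 0.    ]
edge len 0.15063874642336572 uphill yaw -70.78023971756407 [ 0.6027 -0.0809  0.057 ]
mid-mid 0.18532358284318207 -70.82913393862768
[[     0      0    560    420 234388]
 [   228    205      1      1      1]
 [   216    207     37     46    808]
 [   247    225      1      1      1]
 [   215    246      1      1      1]
 [   252    247      1      1      1]] [[279.65880506 209.43300425]
 [228.         205.        ]
 [233.6509901  228.82920792]
 [247.         225.        ]
 [215.         246.        ]
 [252.         247.        ]]
((234.0294189453125, 228.38235473632812), (43.560646057128906, 19.550838470458984), 59.03623962402344)
[[0.5411 0.213  0.024 ]
 [0.5674 0.1699 0.024 ]
 [0.4709 0.1109 0.024 ]
 [0.4448 0.1538 0.024 ]] [[0.50591173 0.1618181  0.024     ]]
1.3275885972115145
[0.50398353 0.16151004 0.04573294] -147.45209635383577 [0.89543719 0.36909441]
```

Call:
carry_out(
  commands=[
    {"delta_pos": [-0.015, -0.012, 0], "delta_rot": [0, 0, 0.03], "claw": 70},
    {"delta_pos": [-0.04, -0.033, 0], "delta_rot": [0, 0, 0.09], "claw": 70},
    {"delta_pos": [-0.07, -0.058, 0], "delta_rot": [0, 0, 0.16], "claw": 70},
    {"delta_pos": [-0.1, -0.082, 0], "delta_rot": [0, 0, 0.23], "claw": 70},
    {"delta_pos": [-0.13, -0.107, 0], "delta_rot": [0, 0, 0.3], "claw": 70},
    {"delta_pos": [-0.16, -0.131, 0], "delta_rot": [0, 0, 0.37], "claw": 70},
    {"delta_pos": [-0.19, -0.156, 0], "delta_rot": [0, 0, 0.44], "claw": 70},
    {"delta_pos": [-0.22, -0.18, 0], "delta_rot": [0, 0, 0.551], "claw": 70},
  ],
)

```text
time: 0.82
eef_pos: [0.4166, 0.3437, 0.2472]
tcp_rot: [0.486, 0.874, -0.001, -0.0]
contact_force: [1.0, -0.2, 0.0]
opening: 0.696
```

```bash
cat > st.py <<'E'
import sys
from h import *
from scipy.spatial.transform import Rotation as R
s=ctrl.get_state(); M=R.from_quat(s["tcp_rot"]).as_matrix()
print("t",round(s["time"],3),"pos",s["eef_pos"].round(4),"xyaw",np.degrees(np.arctan2(M[1,0],M[0,0])).round(2),"zax",M[:,2].round(4),"op",round(s["opening"],3),"F",s["contact_force"].round(1))
F=np.array([0.542,0.094]);a=np.radians(-70.5);U=np.array([np.cos(a),np.sin(a)]);A=np.array([-U[1],U[0]])
d=s["eef_pos"][:2]-F; print("tcp rel foot: up",(d@U).round(4),"left",(d@A).round(4))
if len(sys.argv)>3:
    g=np.array([float(v) for v in sys.argv[1:4]]); print("delta tool",(M.T@(g-s["eef_pos"])).round(4))
E
python3 st.py 0.4795 0.204 0.12
```

```text
t 0.817 pos [0.4166 0.3437 0.2472] xyaw 121.87 zax [-0.0014 -0.0018 -1.    ] op 0.696 F [ 1.  -0.2  0. ]
tcp rel foot: up -0.2773 left -0.0348
delta tool [-0.1518 -0.0201  0.1274]
```

Call:
carry_out(
  commands=[
    {"delta_pos": [-0.025, -0.003, 0.012], "delta_rot": [0, 0, 0], "claw": 70},
    {"delta_pos": [-0.05, -0.007, 0.03], "delta_rot": [0, 0, 0], "claw": 70},
    {"delta_pos": [-0.08, -0.01, 0.05], "delta_rot": [0, 0, 0], "claw": 70},
    {"delta_pos": [-0.11, -0.014, 0.075], "delta_rot": [0, 0, 0], "claw": 70},
    {"delta_pos": [-0.135, -0.018, 0.1], "delta_rot": [0, 0, 0], "claw": 70},
    {"delta_pos": [-0.148, -0.02, 0.12], "delta_rot": [0, 0, 0], "claw": 70},
    {"delta_pos": [-0.15, -0.02, 0.13], "delta_rot": [0, 0, 0], "claw": 70},
    {"delta_pos": [-0.15, -0.02, 0.13], "delta_rot": [0, 0, 0], "claw": 70},
  ],
)

```text
time: 1.48
eef_pos: [0.4769, 0.2046, 0.1144]
tcp_rot: [0.487, 0.874, -0.003, -0.003]
contact_force: [-0.4, 0.2, -0.6]
opening: 0.701
```

```bash
python3 st.py 0.4795 0.204 0.026; python3 - <<'E'
from h import *
for n in ("wrist","top"):
    p,d=ctrl.read_camera(n); p=p[:,:,::-1]
    if n=="top": p=cv2.resize(cv2.convertScaleAbs(p[140:280,180:390],alpha=1.5),None,fx=3.8,fy=3.8,interpolation=2)
    cv2.imwrite(f"pics/{n}1.png",p)
E
```

```text
t 1.483 pos [0.4769 0.2046 0.1144] xyaw 121.76 zax [-0.0074 -0.0028 -1.    ] op 0.701 F [-0.4  0.2 -0.6]
tcp rel foot: up -0.126 left -0.0245
delta tool [-0.002   0.0026  0.0884]
```

View pics/wrist1.png

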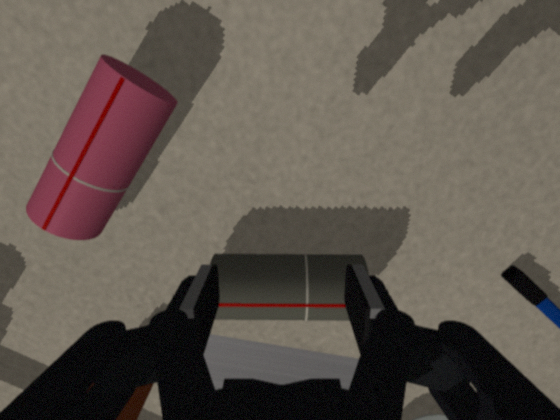

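View pics/top1.png

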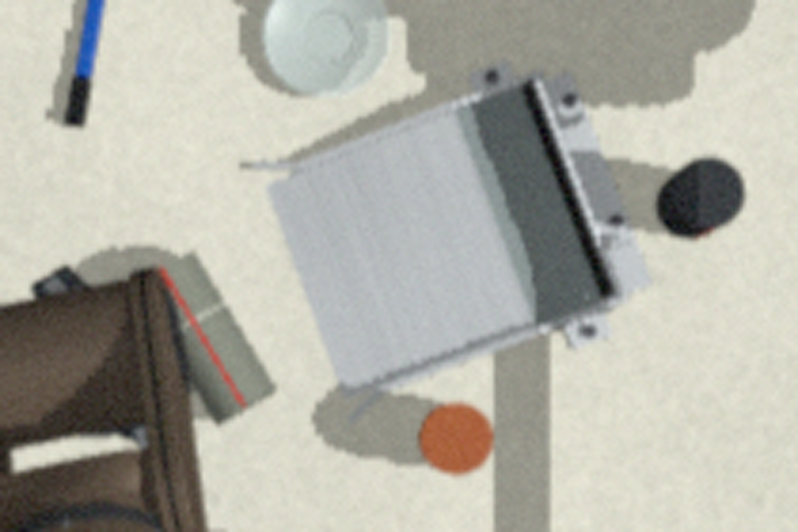

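Call:
carry_out(
  commands=[
    {"delta_pos": [-0.001, 0.001, 0.01], "delta_rot": [0, 0, 0], "claw": 70},
    {"delta_pos": [-0.001, 0.002, 0.025], "delta_rot": [0, 0, 0], "claw": 70},
    {"delta_pos": [-0.001, 0.0025, 0.045], "delta_rot": [0, 0, 0], "claw": 70},
    {"delta_pos": [-0.001, 0.0025, 0.062], "delta_rot": [0, 0, 0], "claw": 70},
    {"delta_pos": [-0.001, 0.0025, 0.075], "delta_rot": [0, 0, 0], "claw": 70},
    {"delta_pos": [-0.001, 0.0025, 0.083], "delta_rot": [0, 0, 0], "claw": 70},
    {"delta_pos": [-0.001, 0.0025, 0.087], "delta_rot": [0, 0, 0], "claw": 70},
    {"delta_pos": [-0.001, 0.0025, 0.087], "delta_rot": [0, 0, 0], "claw": 70},
  ],
)

```text
time: 2.25
eef_pos: [0.481, 0.2071, 0.0305]
tcp_rot: [0.485, 0.874, -0.001, -0.0]
contact_force: [0.8, -0.3, -0.3]
opening: 0.698
```

```bash
python3 st.py 0.4795 0.204 0.026; python3 - <<'E'
from h import *
for n in ("wrist","side"):
    p,d=ctrl.read_camera(n); p=p[:,:,::-1]
    if n=="side": p=cv2.resize(cv2.convertScaleAbs(p[140:280,180:350],alpha=1.5),None,fx=4,fy=4,interpolation=2)
    cv2.imwrite(f"pics/{n}2.png",p)
E
```

```text
t 2.25 pos [0.481  0.2071 0.0305] xyaw 121.95 zax [-0.0017 -0.0015 -1.    ] op 0.698 F [ 0.8 -0.3 -0.3]
tcp rel foot: up -0.127 left -0.0197
delta tool [-0.0019 -0.0029  0.0045]
```

View pics/wrist2.png

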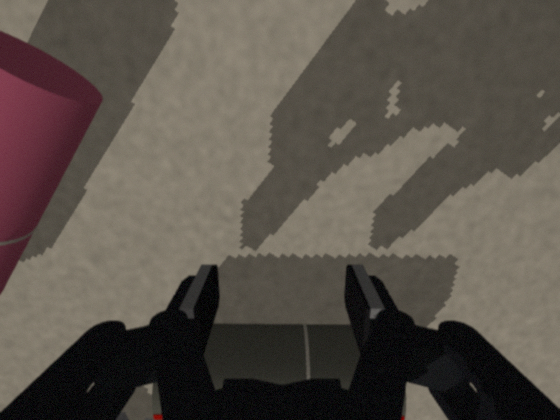

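View pics/side2.png

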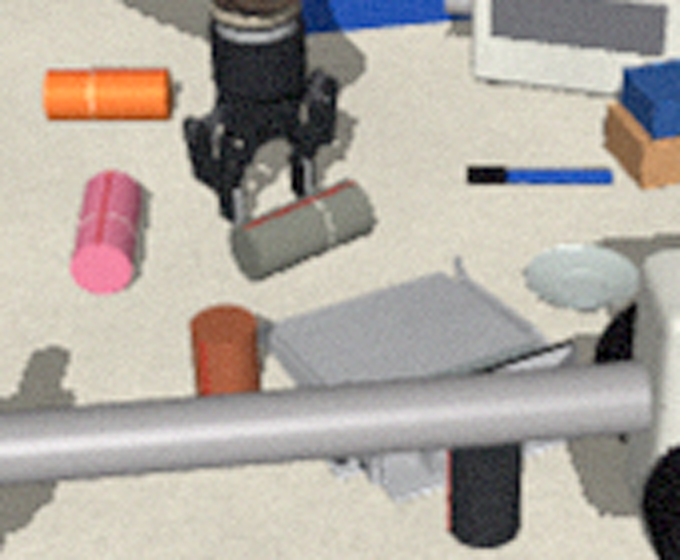

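Call:
carry_out(
  commands=[
    {"delta_pos": [-0.004, 0, 0.002], "delta_rot": [0, 0, 0], "claw": 70},
    {"delta_pos": [-0.008, 0, 0.004], "delta_rot": [0, 0, 0], "claw": 70},
    {"delta_pos": [-0.012, 0, 0.005], "delta_rot": [0, 0, 0], "claw": 70},
    {"delta_pos": [-0.0155, 0, 0.005], "delta_rot": [0, 0, 0], "claw": 70},
    {"delta_pos": [-0.019, 0, 0.005], "delta_rot": [0, 0, 0.0], "claw": 70},
    {"delta_pos": [-0.0225, 0, 0.005], "delta_rot": [0, 0, 0.02], "claw": 70},
    {"delta_pos": [-0.026, 0, 0.005], "delta_rot": [0, 0, 0.04], "claw": 70},
    {"delta_pos": [-0.0295, 0, 0.005], "delta_rot": [0, 0, 0.06], "claw": 70},
  ],
)

```text
time: 3.02
eef_pos: [0.4978, 0.1816, 0.0267]
tcp_rot: [0.512, 0.859, -0.0, 0.0]
contact_force: [-0.5, 0.1, -0.0]
opening: 0.7
```

```bash
python3 st.py; python3 - <<'E'
from h import *
for n in ("top",):
    p,d=ctrl.read_camera(n); p=p[:,:,::-1]
    if n=="top": p=cv2.resize(cv2.convertScaleAbs(p[140:280,180:390],alpha=1.5),None,fx=3.8,fy=3.8,interpolation=2)
    cv2.imwrite(f"pics/{n}3.png",p)
E
```

```text
t 3.017 pos [0.4978 0.1816 0.0267] xyaw 118.36 zax [ 5.e-04 -1.e-03 -1.e+00] op 0.7 F [-0.5  0.1 -0. ]
tcp rel foot: up -0.0974 left -0.0125
```

View pics/top3.png

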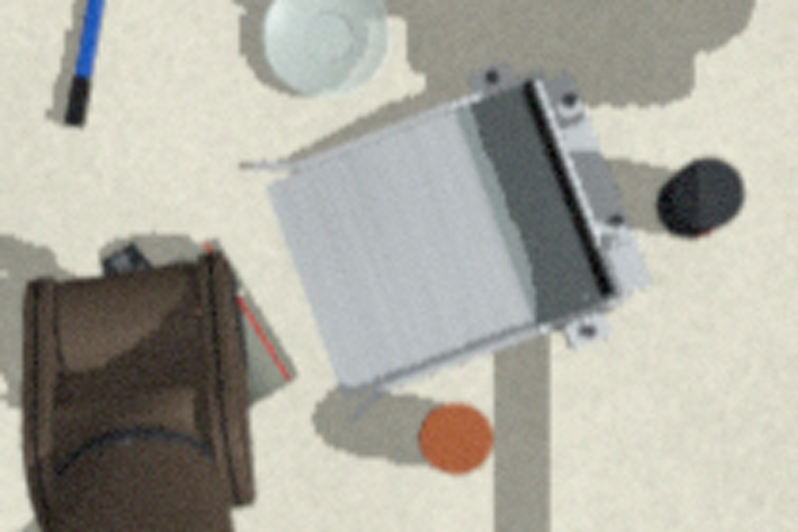

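Call:
carry_out(
  commands=[
    {"delta_pos": [-0.0035, 0, 0], "delta_rot": [0, 0, 0.01], "claw": 70},
    {"delta_pos": [-0.007, 0, 0], "delta_rot": [0, 0, 0.02], "claw": 70},
    {"delta_pos": [-0.0105, 0, 0], "delta_rot": [0, 0, 0.03], "claw": 70},
    {"delta_pos": [-0.014, 0, 0], "delta_rot": [0, 0, 0.045], "claw": 70},
    {"delta_pos": [-0.0175, 0, 0], "delta_rot": [0, 0, 0.06], "claw": 70},
    {"delta_pos": [-0.021, 0, 0], "delta_rot": [0, 0, 0.075], "claw": 70},
    {"delta_pos": [-0.0245, 0, 0], "delta_rot": [0, 0, 0.09], "claw": 70},
    {"delta_pos": [-0.028, 0, 0], "delta_rot": [0, 0, 0.1], "claw": 70},
  ],
)

```text
time: 3.73
eef_pos: [0.5116, 0.1563, 0.0268]
tcp_rot: [0.556, 0.832, -0.0, 0.001]
contact_force: [0.2, 0.8, 0.7]
opening: 0.705
```

```bash
python3 st.py; python3 - <<'E'
from h import *
p,d=ctrl.read_camera("side"); p=p[:,:,::-1]
p=cv2.resize(cv2.convertScaleAbs(p[140:280,180:350],alpha=1.5),None,fx=4,fy=4,interpolation=2)
cv2.imwrite(f"pics/side4.png",p)
E
```

```text
t 3.733 pos [0.5116 0.1563 0.0268] xyaw 112.51 zax [ 9.0e-04 -1.3e-03 -1.0e+00] op 0.705 F [0.2 0.8 0.7]
tcp rel foot: up -0.0688 left -0.0079
```

View pics/side4.png

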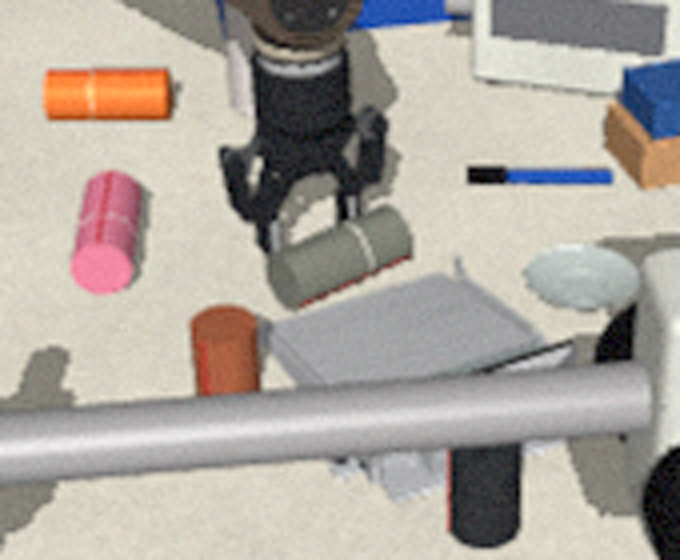

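Call:
carry_out(
  commands=[
    {"delta_pos": [-0.0035, 0, 0], "delta_rot": [0, 0, 0.01], "claw": 70},
    {"delta_pos": [-0.007, 0, 0], "delta_rot": [0, 0, 0.02], "claw": 70},
    {"delta_pos": [-0.0105, 0, 0], "delta_rot": [0, 0, 0.03], "claw": 70},
    {"delta_pos": [-0.014, 0, 0], "delta_rot": [0, 0, 0.04], "claw": 70},
    {"delta_pos": [-0.0175, 0, 0], "delta_rot": [0, 0, 0.05], "claw": 70},
    {"delta_pos": [-0.021, 0, 0], "delta_rot": [0, 0, 0.053], "claw": 70},
    {"delta_pos": [-0.0245, 0, 0], "delta_rot": [0, 0, 0.053], "claw": 70},
    {"delta_pos": [-0.028, 0, 0], "delta_rot": [0, 0, 0.053], "claw": 70},
  ],
)

```text
time: 4.45
eef_pos: [0.5228, 0.1297, 0.027]
tcp_rot: [0.577, 0.816, -0.0, 0.001]
contact_force: [-0.5, 0.6, 0.7]
opening: 0.699
```

```bash
python3 st.py; python3 - <<'E'
from h import *
p,d=ctrl.read_camera("side"); p=p[:,:,::-1]
p=cv2.resize(cv2.convertScaleAbs(p[140:280,180:350],alpha=1.5),None,fx=4,fy=4,interpolation=2)
cv2.imwrite(f"pics/side5.png",p)
p,d=ctrl.read_camera("top"); p=p[:,:,::-1]
p=cv2.resize(cv2.convertScaleAbs(p[140:280,180:390],alpha=1.5),None,fx=3.8,fy=3.8,interpolation=2)
cv2.imwrite(f"pics/top5.png",p)
E
```

```text
t 4.45 pos [0.5228 0.1297 0.027 ] xyaw 109.46 zax [ 0.0014 -0.0014 -1.    ] op 0.699 F [-0.5  0.6  0.7]
tcp rel foot: up -0.0401 left -0.0062
```

View pics/side5.png

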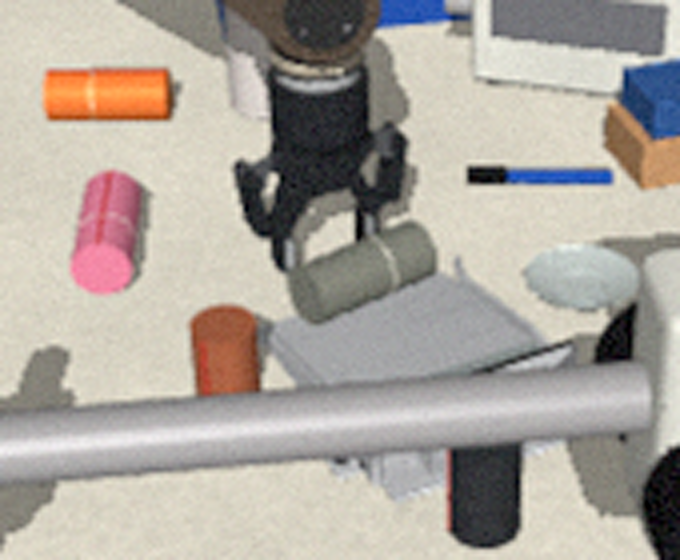

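View pics/top5.png

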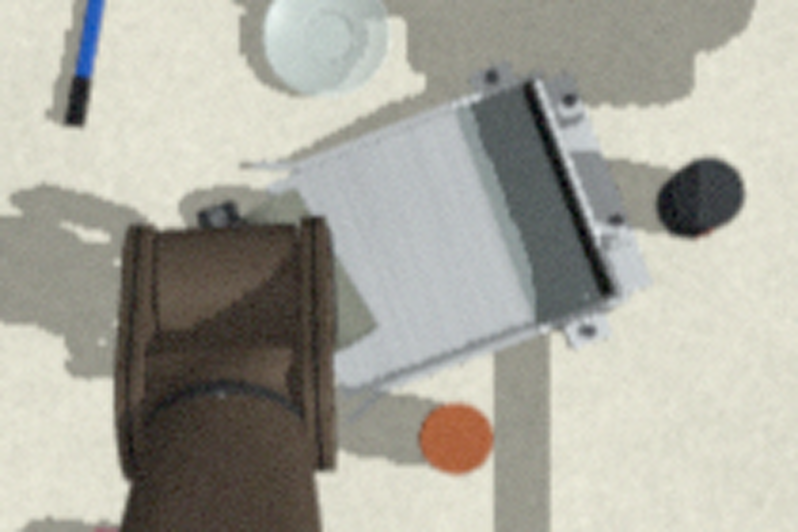

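```bash
python3 - <<'E'
from h import *
p=cv2.imread("pics/top5.png"); cv2.imwrite("pics/top5c.png",cv2.resize(p[130:430,150:450],None,fx=2,fy=2))
F=np.array([0.542,0.094]);a=np.radians(-70.5);U=np.array([np.cos(a),np.sin(a)]);A=np.array([-U[1],U[0]])
p,d=ctrl.read_camera("top"); P=pts("top",d)
X=(P[...,:2]-F)@U; Y=(P[...,:2]-F)@A
surf=np.clip(X*np.tan(np.radians(9)),0,None)
k=(P[...,2]-surf>0.02)&(P[...,2]<0.06)&(abs(Y)<0.075)&(X>-0.04)&(X<0.06)
print(k.sum())
for lo in np.arange(-0.075,0.075,0.01):
    m=k&(Y>lo)&(Y<=lo+.01)
    if m.sum(): print(round(lo,3),m.sum(),"Ymin/max",Y[m].min().round(4),Y[m].max().round(4),"Xmax",X[m].max().round(4),"z",P[m][:,2].max().round(4))
E
```

```text
253
-0.055 15 Ymin/max -0.0502 -0.0456 Xmax 0.0242 z 0.0531
-0.045 43 Ymin/max -0.0449 -0.0352 Xmax 0.0359 z 0.0523
-0.035 31 Ymin/max -0.0347 -0.0251 Xmax 0.0327 z 0.0527
-0.025 24 Ymin/max -0.0246 -0.0158 Xmax 0.0319 z 0.0506
-0.015 20 Ymin/max -0.0148 -0.0054 Xmax 0.0297 z 0.0477
-0.005 11 Ymin/max -0.0046 0.004 Xmax 0.0283 z 0.0447
0.005 4 Ymin/max 0.0058 0.0119 Xmax 0.0259 z 0.0383
0.025 1 Ymin/max 0.0332 0.0332 Xmax 0.0059 z 0.046
0.035 14 Ymin/max 0.0353 0.0448 Xmax 0.0174 z 0.049
0.045 58 Ymin/max 0.0455 0.0548 Xmax 0.0167 z 0.0495
0.055 32 Ymin/max 0.055 0.0629 Xmax 0.0159 z 0.0521
```

View pics/top5c.png

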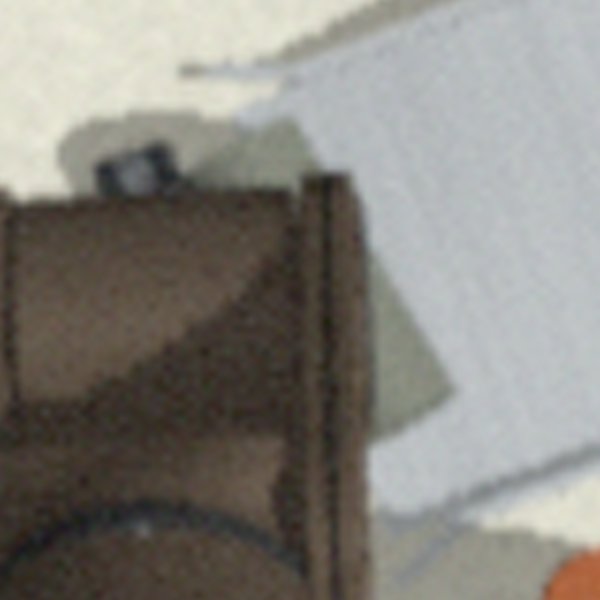

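Call:
carry_out(
  commands=[
    {"delta_pos": [-0.003, 0.002, -0.0005], "delta_rot": [0, 0, 0], "claw": 70},
    {"delta_pos": [-0.006, 0.004, -0.001], "delta_rot": [0, 0, 0], "claw": 70},
    {"delta_pos": [-0.009, 0.006, -0.0014], "delta_rot": [0, 0, 0], "claw": 70},
    {"delta_pos": [-0.012, 0.008, -0.0019], "delta_rot": [0, 0, 0], "claw": 70},
    {"delta_pos": [-0.015, 0.01, -0.0024], "delta_rot": [0, 0, 0], "claw": 70},
    {"delta_pos": [-0.018, 0.011, -0.0028], "delta_rot": [0, 0, 0], "claw": 70},
    {"delta_pos": [-0.021, 0.012, -0.0033], "delta_rot": [0, 0, 0], "claw": 70},
    {"delta_pos": [-0.024, 0.012, -0.0038], "delta_rot": [0, 0, 0], "claw": 70},
  ],
)

```text
time: 5.27
eef_pos: [0.5426, 0.1107, 0.0309]
tcp_rot: [0.578, 0.816, -0.0, 0.001]
contact_force: [-0.6, 2.2, 1.1]
opening: 0.7
```

```bash
cat > look.py <<'E'
import sys
from h import *
F=np.array([0.542,0.094]);a=np.radians(-70.5);U=np.array([np.cos(a),np.sin(a)]);A=np.array([-U[1],U[0]])
p,d=ctrl.read_camera("top"); P=pts("top",d)
X=(P[...,:2]-F)@U; Y=(P[...,:2]-F)@A
surf=np.where(X<0.14,np.clip(X*np.tan(np.radians(9)),0,None),0.022)
k=(P[...,2]-surf>0.012)&(P[...,2]-surf<0.056)&(abs(Y)<0.072)&(X>-0.04)&(X<0.185)
for lo in np.arange(-0.075,0.075,0.015):
    m=k&(Y>lo)&(Y<=lo+.015)
    if m.sum()>5: print(round(lo,3),m.sum(),"Y",Y[m].min().round(4),Y[m].max().round(4),"Xmax",np.percentile(X[m],97).round(4),"zmax",P[m][:,2].max().round(4))
p=p[:,:,::-1]
p=cv2.resize(cv2.convertScaleAbs(p[150:260,210:350],alpha=1.5),None,fx=5,fy=5,interpolation=2)
cv2.imwrite(f"pics/top{sys.argv[1]}.png",p)
E
python3 st.py; python3 look.py 6
```

```text
t 5.267 pos [0.5426 0.1107 0.0309] xyaw 109.43 zax [ 0.002  -0.0017 -1.    ] op 0.7 F [-0.6  2.2  1.1]
tcp rel foot: up -0.0156 left 0.0061
-0.045 60 Y -0.044 -0.0302 Xmax 0.0571 zmax 0.0573
-0.03 45 Y -0.03 -0.0151 Xmax 0.0556 zmax 0.0556
-0.015 25 Y -0.0149 -0.0002 Xmax 0.0527 zmax 0.0501
0.0 7 Y 0.0005 0.0108 Xmax 0.0501 zmax 0.0463
0.045 15 Y 0.0475 0.0597 Xmax 0.1849 zmax 0.0605
0.06 31 Y 0.0601 0.0713 Xmax 0.1847 zmax 0.0555
```

View pics/top6.png

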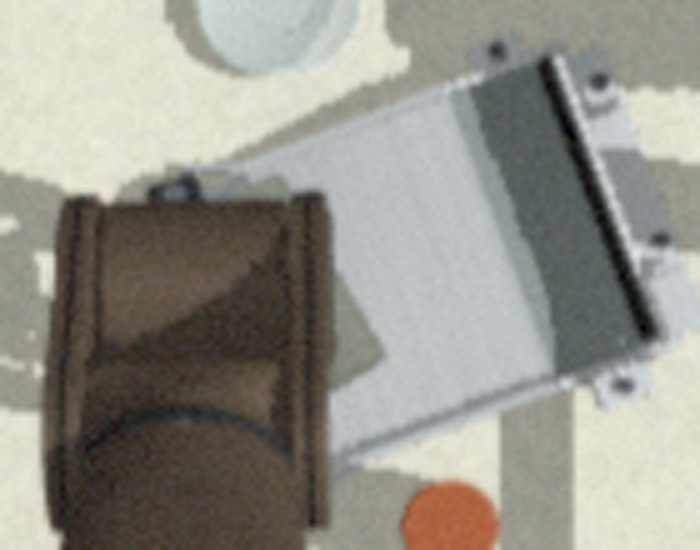

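Call:
carry_out(
  commands=[
    {"delta_pos": [-0.003, 0.0005, -0.0005], "delta_rot": [0, 0, 0], "claw": 74},
    {"delta_pos": [-0.006, 0.001, -0.001], "delta_rot": [0, 0, 0], "claw": 78},
    {"delta_pos": [-0.009, 0.0015, -0.0014], "delta_rot": [0, 0, 0], "claw": 82},
    {"delta_pos": [-0.012, 0.002, -0.0019], "delta_rot": [0, 0, 0], "claw": 85},
    {"delta_pos": [-0.015, 0.0025, -0.0024], "delta_rot": [0, 0, 0], "claw": 85},
    {"delta_pos": [-0.018, 0.003, -0.0028], "delta_rot": [0, 0, 0], "claw": 85},
    {"delta_pos": [-0.021, 0.0035, -0.0033], "delta_rot": [0, 0, 0], "claw": 85},
    {"delta_pos": [-0.024, 0.004, -0.0038], "delta_rot": [0, 0, 0], "claw": 85},
  ],
)

```text
time: 5.98
eef_pos: [0.5548, 0.0886, 0.035]
tcp_rot: [0.578, 0.816, -0.0, 0.002]
contact_force: [-0.0, 3.0, 1.1]
opening: 0.849
```

```bash
python3 st.py; python3 look.py 7
```

```text
t 5.983 pos [0.5548 0.0886 0.035 ] xyaw 109.41 zax [ 0.0027 -0.0023 -1.    ] op 0.849 F [-0.   3.   1.1]
tcp rel foot: up 0.0093 left 0.0103
-0.045 31 Y -0.043 -0.0301 Xmax 0.0697 zmax 0.0546
-0.03 19 Y -0.0288 -0.0151 Xmax 0.0697 zmax 0.0572
-0.015 8 Y -0.0135 -0.0012 Xmax 0.0694 zmax 0.0585
0.0 6 Y 0.0014 0.0131 Xmax 0.0529 zmax 0.0563
0.015 6 Y 0.0159 0.0281 Xmax 0.0581 zmax 0.058
0.045 6 Y 0.0494 0.0592 Xmax 0.185 zmax 0.0574
0.06 29 Y 0.0603 0.0715 Xmax 0.1849 zmax 0.0595
```

View pics/top7.png

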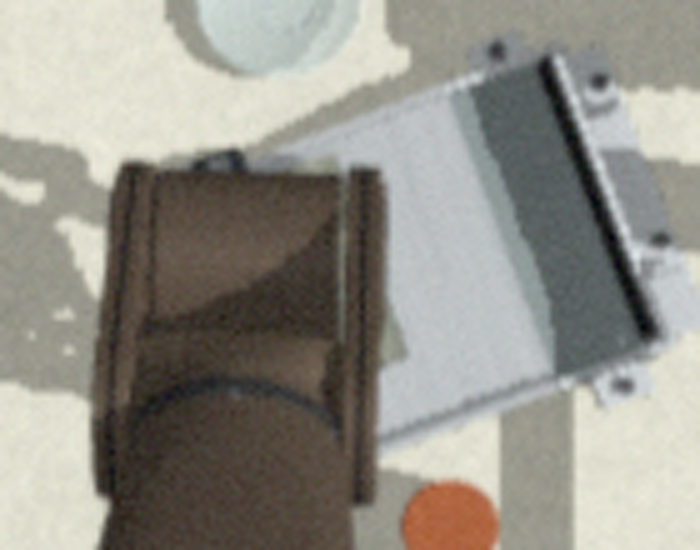

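Call:
carry_out(
  commands=[
    {"delta_pos": [-0.003, 0, -0.0004], "delta_rot": [0, 0, 0], "claw": 85},
    {"delta_pos": [-0.006, 0, -0.0008], "delta_rot": [0, 0, 0], "claw": 85},
    {"delta_pos": [-0.009, 0, -0.0013], "delta_rot": [0, 0, 0], "claw": 85},
    {"delta_pos": [-0.012, 0, -0.0018], "delta_rot": [0, 0, 0], "claw": 85},
    {"delta_pos": [-0.015, 0, -0.0022], "delta_rot": [0, 0, 0], "claw": 85},
    {"delta_pos": [-0.018, 0, -0.0026], "delta_rot": [0, 0, 0], "claw": 85},
    {"delta_pos": [-0.021, 0, -0.0031], "delta_rot": [0, 0, 0], "claw": 85},
    {"delta_pos": [-0.024, 0, -0.0036], "delta_rot": [0, 0, 0], "claw": 85},
  ],
)

```text
time: 6.7
eef_pos: [0.5632, 0.0652, 0.0389]
tcp_rot: [0.578, 0.816, -0.0, 0.002]
contact_force: [-0.6, 2.5, -0.1]
opening: 0.85
```

```bash
python3 st.py; python3 look.py 8
```

```text
t 6.7 pos [0.5632 0.0652 0.0389] xyaw 109.4 zax [ 0.0033 -0.0029 -1.    ] op 0.85 F [-0.6  2.5 -0.1]
tcp rel foot: up 0.0343 left 0.0104
-0.045 17 Y -0.0434 -0.0312 Xmax 0.0933 zmax 0.056
-0.03 6 Y -0.0294 -0.0219 Xmax 0.0934 zmax 0.0627
0.045 6 Y 0.0475 0.0584 Xmax 0.185 zmax 0.0555
0.06 21 Y 0.0605 0.0713 Xmax 0.1847 zmax 0.0599
```

View pics/top8.png

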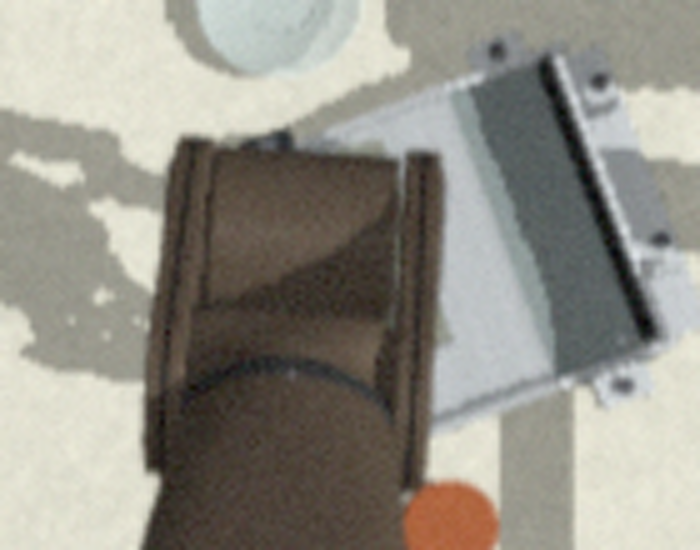

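Call:
carry_out(
  commands=[
    {"delta_pos": [-0.003, 0, -0.0004], "delta_rot": [0, 0, 0], "claw": 85},
    {"delta_pos": [-0.006, 0, -0.0008], "delta_rot": [0, 0, 0], "claw": 85},
    {"delta_pos": [-0.009, 0, -0.0013], "delta_rot": [0, 0, 0], "claw": 85},
    {"delta_pos": [-0.012, 0, -0.0018], "delta_rot": [0, 0, 0], "claw": 85},
    {"delta_pos": [-0.015, 0, -0.0022], "delta_rot": [0, 0, 0], "claw": 85},
    {"delta_pos": [-0.018, 0, -0.0026], "delta_rot": [0, 0, 0], "claw": 85},
    {"delta_pos": [-0.021, 0, -0.0031], "delta_rot": [0, 0, 0], "claw": 85},
    {"delta_pos": [-0.024, 0, -0.0036], "delta_rot": [0, 0, 0], "claw": 85},
  ],
)

```text
time: 7.42
eef_pos: [0.5717, 0.0416, 0.0428]
tcp_rot: [0.578, 0.816, -0.0, 0.003]
contact_force: [-0.4, 2.5, 2.5]
opening: 0.847
```

```bash
python3 st.py; python3 look.py 9;  python3 - <<'E'
from h import *
p,d=ctrl.read_camera("side"); p=p[:,:,::-1]
p=cv2.resize(cv2.convertScaleAbs(p[140:280,180:350],alpha=1.5),None,fx=4,fy=4,interpolation=2)
cv2.imwrite(f"pics/side9.png",p)
E
```

```text
t 7.417 pos [0.5717 0.0416 0.0428] xyaw 109.4 zax [ 0.0041 -0.0038 -1.    ] op 0.847 F [-0.4  2.5  2.5]
tcp rel foot: up 0.0593 left 0.0105
0.045 6 Y 0.0476 0.0598 Xmax 0.1849 zmax 0.0632
0.06 17 Y 0.0602 0.0711 Xmax 0.1849 zmax 0.061
```

View pics/side9.png

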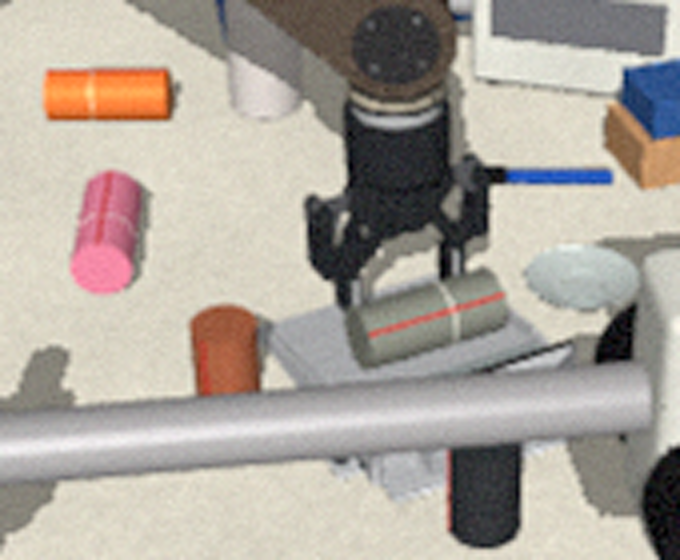

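Call:
carry_out(
  commands=[
    {"delta_pos": [-0.003, 0, -0.0004], "delta_rot": [0, 0, 0], "claw": 85},
    {"delta_pos": [-0.006, 0, -0.0008], "delta_rot": [0, 0, 0], "claw": 85},
    {"delta_pos": [-0.009, 0, -0.0013], "delta_rot": [0, 0, 0], "claw": 85},
    {"delta_pos": [-0.012, 0, -0.0018], "delta_rot": [0, 0, 0], "claw": 85},
    {"delta_pos": [-0.015, 0, -0.0022], "delta_rot": [0, 0, 0], "claw": 85},
    {"delta_pos": [-0.018, 0, -0.0026], "delta_rot": [0, 0, 0], "claw": 85},
    {"delta_pos": [-0.021, 0, -0.0031], "delta_rot": [0, 0, 0], "claw": 85},
    {"delta_pos": [-0.024, 0, -0.0036], "delta_rot": [0, 0, 0], "claw": 85},
  ],
)

```text
time: 8.18
eef_pos: [0.5801, 0.0181, 0.0466]
tcp_rot: [0.578, 0.816, -0.001, 0.003]
contact_force: [-0.7, 2.1, 1.9]
opening: 0.845
```

```bash
python3 st.py;  python3 - <<'E'
from h import *
p,d=ctrl.read_camera("side"); p=p[:,:,::-1]
p=cv2.resize(cv2.convertScaleAbs(p[140:280,180:350],alpha=1.5),None,fx=4,fy=4,interpolation=2)
cv2.imwrite(f"pics/side10.png",p)
E
```

```text
t 8.183 pos [0.5801 0.0181 0.0466] xyaw 109.4 zax [ 0.005  -0.0048 -1.    ] op 0.845 F [-0.7  2.1  1.9]
tcp rel foot: up 0.0843 left 0.0106
```

View pics/side10.png

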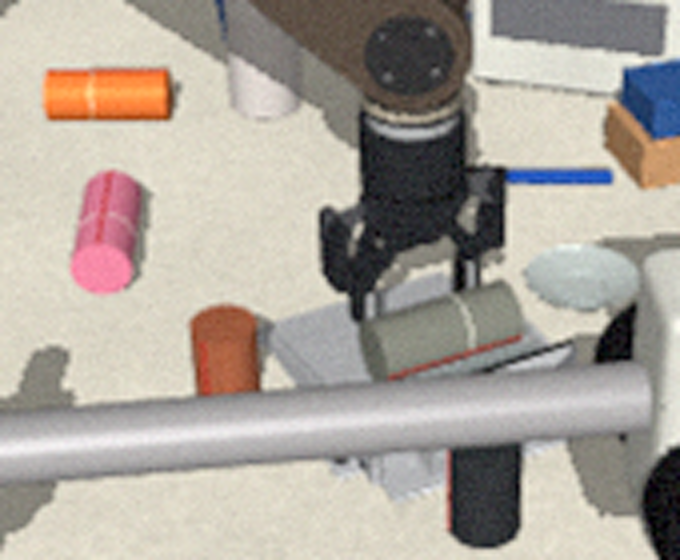

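Call:
carry_out(
  commands=[
    {"delta_pos": [-0.003, 0, -0.0004], "delta_rot": [0, 0, 0], "claw": 85},
    {"delta_pos": [-0.006, 0, -0.0008], "delta_rot": [0, 0, 0], "claw": 85},
    {"delta_pos": [-0.009, 0, -0.0012], "delta_rot": [0, 0, 0], "claw": 85},
    {"delta_pos": [-0.012, 0, -0.0016], "delta_rot": [0, 0, 0], "claw": 85},
    {"delta_pos": [-0.015, 0, -0.002], "delta_rot": [0, 0, 0], "claw": 85},
    {"delta_pos": [-0.018, 0, -0.0024], "delta_rot": [0, 0, 0], "claw": 85},
    {"delta_pos": [-0.021, 0, -0.0027], "delta_rot": [0, 0, 0], "claw": 85},
    {"delta_pos": [-0.024, 0, -0.0027], "delta_rot": [0, 0, 0], "claw": 85},
  ],
)

```text
time: 8.9
eef_pos: [0.5887, -0.0058, 0.0497]
tcp_rot: [0.578, 0.816, -0.001, 0.004]
contact_force: [0.3, 0.1, -0.4]
opening: 0.849
```

```bash
python3 st.py;  python3 - <<'E'
from h import *
p,d=ctrl.read_camera("side"); p=p[:,:,::-1]
p=cv2.resize(cv2.convertScaleAbs(p[140:280,180:350],alpha=1.5),None,fx=4,fy=4,interpolation=2)
cv2.imwrite(f"pics/side11.png",p)
E
```

```text
t 8.9 pos [ 0.5887 -0.0058  0.0497] xyaw 109.4 zax [ 0.0062 -0.0063 -1.    ] op 0.849 F [ 0.3  0.1 -0.4]
tcp rel foot: up 0.1097 left 0.0107
```

View pics/side11.png

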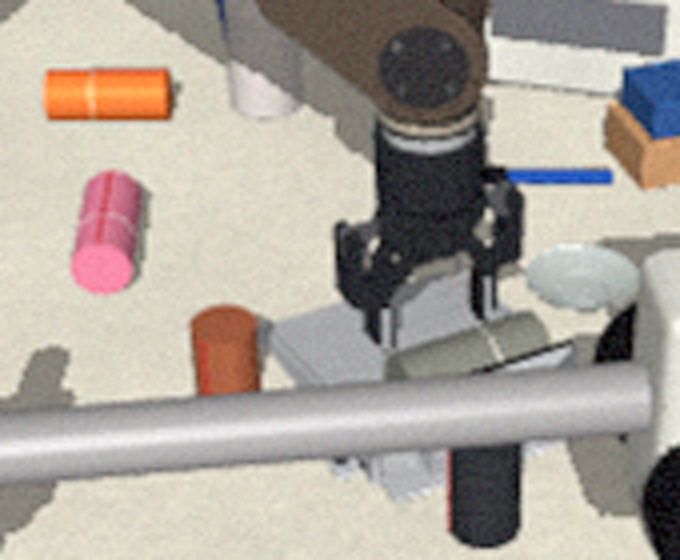

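Call:
carry_out(
  commands=[
    {"delta_pos": [0, 0, 0], "delta_rot": [0, 0, 0], "claw": 85},
    {"delta_pos": [0, 0, 0], "delta_rot": [0, 0, 0], "claw": 85},
    {"delta_pos": [0, 0, 0], "delta_rot": [0, 0, 0], "claw": 85},
    {"delta_pos": [0, 0, 0], "delta_rot": [0, 0, 0], "claw": 85},
    {"delta_pos": [0, 0, 0], "delta_rot": [0, 0, 0], "claw": 85},
    {"delta_pos": [0, 0, 0], "delta_rot": [0, 0, 0], "claw": 85},
    {"delta_pos": [0, 0, 0], "delta_rot": [0, 0, 0], "claw": 85},
    {"delta_pos": [0, 0, 0], "delta_rot": [0, 0, 0], "claw": 85},
  ],
)

```text
time: 9.62
eef_pos: [0.5889, -0.0062, 0.0497]
tcp_rot: [0.578, 0.816, -0.001, 0.005]
contact_force: [-0.2, 0.2, 1.0]
opening: 0.851
```

```bash
python3 st.py;  python3 - <<'E'
from h import *
p,d=ctrl.read_camera("side"); p=p[:,:,::-1]
p=cv2.resize(cv2.convertScaleAbs(p[140:280,180:350],alpha=1.5),None,fx=4,fy=4,interpolation=2)
cv2.imwrite(f"pics/side12.png",p)
E
python3 look.py 12
```

```text
t 9.617 pos [ 0.5889 -0.0062  0.0497] xyaw 109.38 zax [ 0.0065 -0.0064 -1.    ] op 0.851 F [-0.2  0.2  1. ]
tcp rel foot: up 0.11 left 0.0107
-0.045 16 Y -0.0433 -0.0319 Xmax 0.1847 zmax 0.0644
0.045 9 Y 0.0551 0.0589 Xmax 0.1849 zmax 0.0648
0.06 22 Y 0.0602 0.0708 Xmax 0.1838 zmax 0.068
```

View pics/side12.png

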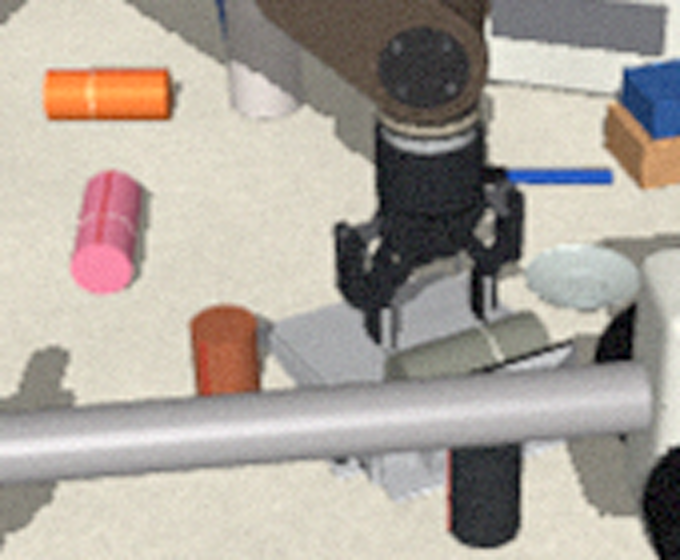

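View pics/top12.png

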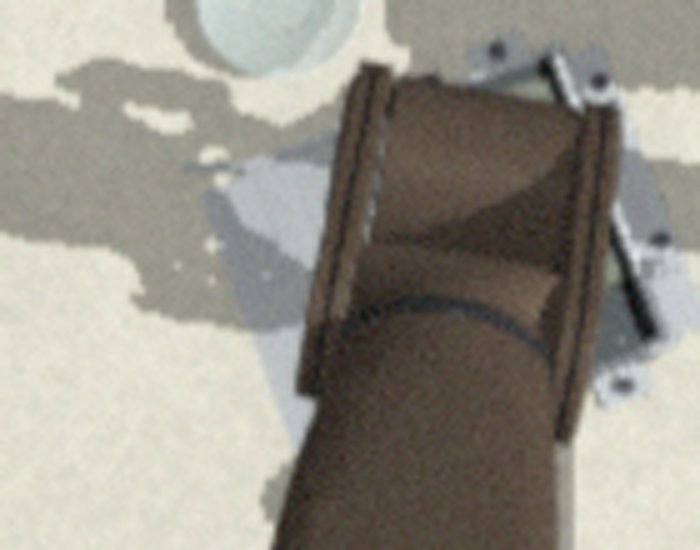

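Call:
carry_out(
  commands=[
    {"delta_pos": [0.005, 0, 0], "delta_rot": [0, 0, 0], "claw": 85},
    {"delta_pos": [0.015, 0, -0.003], "delta_rot": [0, 0, 0], "claw": 85},
    {"delta_pos": [0.025, 0, -0.012], "delta_rot": [0, 0, 0], "claw": 85},
    {"delta_pos": [0.04, 0, -0.03], "delta_rot": [0, 0, 0], "claw": 85},
    {"delta_pos": [0.06, 0, -0.055], "delta_rot": [0, 0, 0], "claw": 85},
    {"delta_pos": [0.085, 0, -0.085], "delta_rot": [0, 0, 0], "claw": 85},
    {"delta_pos": [0.11, 0, -0.115], "delta_rot": [0, 0, 0], "claw": 85},
    {"delta_pos": [0.135, 0, -0.14], "delta_rot": [0, 0, 0], "claw": 85},
  ],
)

```text
time: 10.38
eef_pos: [0.5426, 0.124, 0.1917]
tcp_rot: [0.578, 0.816, 0.0, 0.005]
contact_force: [0.8, 0.3, -0.3]
opening: 0.851
```

Call:
carry_out(
  commands=[
    {"delta_pos": [0.02, 0, -0.015], "delta_rot": [0, 0, 0], "claw": 85},
    {"delta_pos": [0.04, 0, -0.03], "delta_rot": [0, 0, 0], "claw": 85},
    {"delta_pos": [0.06, 0, -0.045], "delta_rot": [0, 0, 0], "claw": 85},
    {"delta_pos": [0.08, 0, -0.055], "delta_rot": [0, 0, 0], "claw": 85},
    {"delta_pos": [0.1, 0, -0.06], "delta_rot": [0, 0, 0], "claw": 85},
    {"delta_pos": [0.115, 0, -0.06], "delta_rot": [0, 0, 0], "claw": 85},
    {"delta_pos": [0.12, 0, -0.06], "delta_rot": [0, 0, 0], "claw": 85},
    {"delta_pos": [0.12, 0, -0.06], "delta_rot": [0, 0, 0], "claw": 85},
  ],
)

```text
time: 11.05
eef_pos: [0.501, 0.239, 0.2511]
tcp_rot: [0.577, 0.817, 0.0, 0.005]
contact_force: [-0.1, -0.3, -0.7]
opening: 0.849
```

```bash
python3 st.py; python3 - <<'E'
from h import *
p,d=ctrl.read_camera("top"); cv2.imwrite("pics/topF.png",p[:,:,::-1])
cv2.imwrite("pics/topFc.png",cv2.resize(cv2.convertScaleAbs(p[140:260,240:390,::-1],alpha=1.7),None,fx=5,fy=5,interpolation=2))
F=np.array([0.542,0.094]);a=np.radians(-70.5);U=np.array([np.cos(a),np.sin(a)]);A=np.array([-U[1],U[0]])
P=pts("top",d);X=(P[...,:2]-F)@U-.13; Y=(P[...,:2]-F)@A
k=(abs(Y)<.075)&(X>-.01)&(X<0.055)&(P[...,2]>0.05)&(P[...,2]<0.09)
for lo in np.arange(-.07,.07,.01):
    m=k&(Y>lo)&(Y<=lo+.01)
    if m.sum(): print(round(lo,3),m.sum(),X[m].min().round(4),X[m].mean().round(4),X[m].max().round(4),P[m][:,2].max().round(4))
E
```

```text
t 11.05 pos [0.501  0.239  0.2511] xyaw 109.56 zax [ 0.0093 -0.0059 -0.9999] op 0.849 F [-0.1 -0.3 -0.7]
tcp rel foot: up -0.1503 left 0.0098
-0.05 30 0.0116 0.032 0.0546 0.0676
-0.04 69 0.0099 0.0311 0.0548 0.0703
-0.03 67 0.0109 0.0317 0.0533 0.0685
-0.02 68 0.0102 0.0319 0.0547 0.071
-0.01 67 0.009 0.0301 0.0532 0.0694
0.0 66 0.0105 0.0305 0.0529 0.0709
0.01 67 0.0095 0.0303 0.0529 0.0697
0.02 68 0.0088 0.0297 0.0531 0.0682
0.03 71 0.0091 0.0304 0.0534 0.0679
0.04 69 0.0091 0.0317 0.055 0.0699
0.05 68 0.0092 0.0293 0.0546 0.0691
0.06 45 0.0087 0.0318 0.0548 0.0683
0.07 1 0.055 0.055 0.055 0.0535
```

View pics/topFc.png

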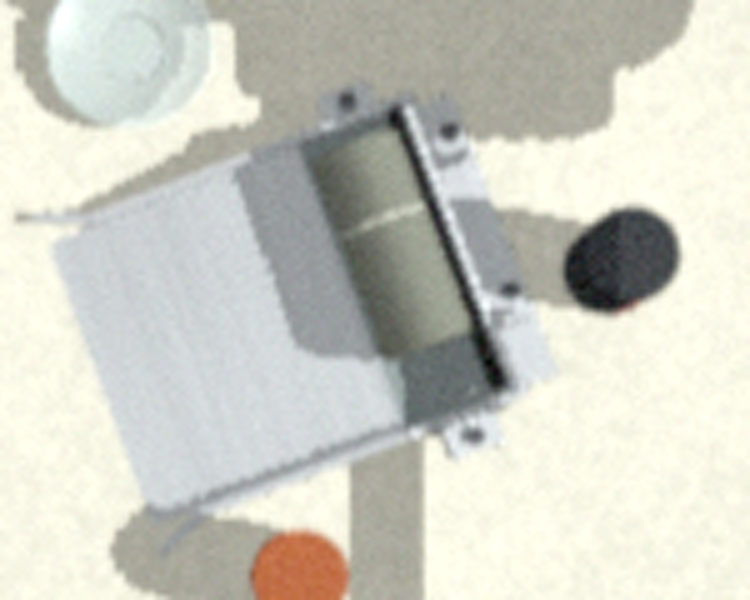

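View pics/topF.png

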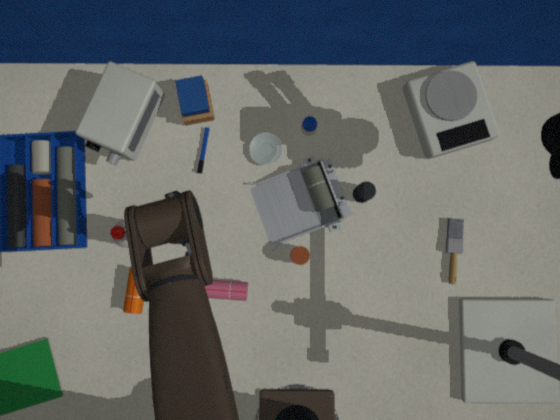

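```bash
python3 -c "
from plant import ctrl
print(ctrl.sign_off(), ctrl.get_state()['time'])"
```

```text
the job is handed in; nothing more can be done
the job is handed in; nothing more can be done
```

The core is in the seat, lying square against the black stop. I pushed it from the downhill side with both fingertips at about 35–40 mm/s. It was never gripped or lifted, and I handed the job in at about 11 s.

**Final checks:**
- **Squareness:** in the last top view, the core's rear edge is parallel to the stop to about 2 mm over its length. That is within the accuracy of my stand measurement.
- **Staying with the core:** the finger force dropped to zero only once it had rolled over the crest. It looked the same in side views about 0.75 s apart before I backed off.
- **Other items:** those I could see in the last top view look unmoved; the arm hid part of the orange core, the pink core and the wash bottle. The tool's force readings stayed around 3 N.

**What was not ideal:**
- **Skew on the way up:** the core first ran slightly ahead of the fingers, about 0.2 rad askew. It squared up on the lower ramp after I shifted and widened the fingers.
- **Off centre:** it rests about 11 mm to one side of the centre line, clear of the side curbs.

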